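Slide the flange to the measuring spot

TASK

Slide the bare-metal flange on its wooden skid across the bench, round the fixed equipment, and leave it lying squarely in the middle of the green painted rectangle in front of the dial gauge. Keep the skid flat on the bench the whole way, and let neither it nor the robot touch the blue block, the flanged pipe stub or the gauge stand. Leave the skid with the red flange where it is.

Things in the scene. Friction and masses are not known exactly. Their poses are not given: they have to be found in the camera images.
- bare_skid: To be moved: wooden board, 100 mm (x) by 120 (y), 30 thick, a bare shiny-steel round flange 94 mm across and 16 thick fixed on its top; 0.55 to 0.95 kg, loose. Too wide to grip; push the board's flat sides. Origin: centre of the underside; z up, x away from the robot within 12 degrees. It starts in the open lane on the robot's side of the station, left or right of the green rectangle.
- red_skid: Bystander, to be left alone: the same board, 100 by 120 by 30 mm, with the same flange but painted red; same origin and axes. It starts in the lane on the other side, left or right, from the bare one.
- station: Fixed station. Origin: centre of a green rectangle painted on the bench, 130 mm (x) by 150 (y); x away from the robot within 4 degrees, y left. In mm: blue block x -45 to 60, y 95 to 165, 52 high; pipe stub, flange 90 across, centre x 0, y -140, 50 high; black gauge stand x 95 to 145, y -35 to 35, 50 high, gauge on post to 180 high. Open on the -x side: enter there, between block and stub.
Mind the look-alikes: they are no part of the job. Leave any purple, turquoise or yellow look-alike of the bare_skid alone.

How it is judged:
By the outcome, as a careful person would: the job done as asked, in the order asked, and still so for the second after the job is handed in, with the robot touching nothing.
It also fails if it takes over 56 s, if anything falls off the work surface, if the arm or the gripper's body presses on something with over 40 N, if the wrist force passes 120 N, or if a joint passes its speed limit or range.

ROBOT

A 6-joint arm with a two-finger parallel gripper is mounted at the origin on the work surface. World frame = base frame: x ahead of the robot, y to its left, z up, the work surface at z = 0. Lengths are in mm, angles in rad, forces in N, time in s.
With the tool pointing down it reaches from about 350 to 875 mm from the base axis. Payload 15.5 kg.
Tool frame: the origin (TCP) lies midway between the tips of the shut fingers; the grasp point (between the pads) lies 19 mm behind it (manip.pinch_z is the distance from the TCP to the grasp point, in mm); z points along the fingers, y is the direction in which the jaws open and shut (so a half turn about z gives the same grasp; the last joint's range is limited). The gripper opens to 85 mm and grips with 20 to 120 N. Pads are 22 mm wide; open, the fingers measure 114 mm over their backs; the gripper's body (76 mm by 85 mm) begins 54 mm behind the grasp point. The pads swing forward as they close: fully open they stand 13 mm farther back than shut.
Start: joints at [1.202, 0.494, 1.345, -0, 1.302, -0.096], TCP at [168.99, 601.721, 197.177] pointing down, gripper open.
Joint ranges: [-2.91, 2.91], [-0.82, 2.16], [0.22, 2.67], [-1.22, 4.37], [0.12, 2.79], [-3.08, 3.08]. Speed limits (rad/s): [1.89, 1.89, 2.57, 3.01, 3.01, 3.01].

INTERFACE

Orientations are given as a unit quaternion [w, x, y, z].
In Python, from cell import sensors, vision, ticket, models, manip gives the robot as it stands.
- The arm moves only by the tool apply_moves, never from a script. Its argument "motion" is a list of rows, each a list of 3 entries, a list of its own where there are three numbers: the shift along the tool's x, y, z in mm, then the turn, a rotation vector about the tool's x, y, z in degrees, then the closure, from -1 (fully open) to 1 (shut), so that 0 is half open. A call has 1 to 10 rows; each row is the pose to reach, as a shift and turn from the pose measured when the call began, along the tool's axes at that moment; what a row does not reach only later rows make up. A row lasts 1/10 s, in which the tool goes at most 50 mm and 8.59 degrees, less where a joint would pass 70% of its speed; a pose out of reach is approached as far as the arm can. A call with a gripper value outside its range is refused whole. The fingers move at their own pace and stop on an object; "grip_force" is the grip in N (left out, the last holds). Time passes only in rows, so rows that repeat a pose let the fingers close. It gives the time, the measured TCP pose, the force and the opening at its end, in the units of the state.
- sensors.sense(): the state, without advancing time (a new reading comes with each control period).
- vision.snapshot(name): name is "scene" or "top" or "wrist"; returns a dict with "frame" (420x560x3 uint8, blue, green, red), "z_map" (420x560 float32, mm along the optical axis (not along the pixel's ray), 0 where there is no reading), "K" (3x3 intrinsics, pixels), "position" and "orientation" of the camera in the world; the wrist camera has in their place "tool_from_camera" (4x4, takes a point from camera to tool coordinates, whose origin is the TCP and whose axes are the flange's). Camera axes: x right, y down, z forward; pixel columns grow to the right and rows downward; lengths in mm; the calibration is good to about 2 mm. A picture is of the moment at which its call begins: read the wrist's pose just before it.
- ticket.close_job(): hands the job in, once; it reports no verdict.
Trained networks look in a picture, given as the dict that the camera call returned (one of the last four; its "shot" number tells which), for a name from the list of things; names that differ only in an ending like _2 or _b are one class to them, and where a whole thing is asked for, a point or a joint stands for the part that bears it (a point fixed in the world has none). Each returns a list of dicts, best first, with "confidence" (0 to 1); they miss things now and then, are a little off and sometimes report something else, mostly with a low value. They report only what shows in the picture. A call takes as long as a camera call. They do not tell look-alikes from the thing itself.
- models.recognise(query, picture): "extent" ([left, top, right, bottom] in pixels, round what is visible of it).
The state is a dict: "time_s": time; "joint_pos": joint angles; "qd": joint speeds; "joint_efforts": joint torques, N m; "ee_pos": TCP position; "tool_rot": TCP orientation; "wrist_force": force on the tool from outside, world axes, zero at the start; "torque": the same for the moment, N m; "finger_gap": opening from 0.0 (shut) to 1.0 (fully open).
Only numpy, scipy, OpenCV 4.12 (cv2) and the standard library are available. Lean on these libraries where they do the work, as an engineer would, in place of code of your own. Each camera call takes 0.05 s, during which the arm holds its last target.

## Working session

There is one attempt and no reset: what is moved stays moved. The work goes in short steps, Python scripts to look and compute and a tool call to move; the robot and the scene stay as the last step left them, time stands still between calls to the robot, and variables do not carry over. Pictures are saved under pics/ and viewed, and the job is handed in when it is done.

Besides the shell and the picture viewer there is one more tool, called after "Request:" as a command line: name --argument value ..., lists and objects as JSON in quotes. apply_moves: Moves the arm, as the interface text tells. Its arguments: {"type":"object","properties":{"motion":{"type":"array","items":{"type":"array"}},"grip_force":{"type":"number"}},"required":["motion"]}

```bash
mkdir -p pics; ls
python3 - <<'E'
from cell import sensors, vision, ticket, models, manip
import cv2
print(sensors.sense())
for n in ("scene","top"):
    s=vision.snapshot(n); cv2.imwrite(f"pics/{n}0.png",s["frame"]); print(n,s["K"],s["position"],s["orientation"])
    for q in ("bare_skid","red_skid","station"):
        print(q,models.recognise(q,s))
E
```

```text
pics
{'time_s': 0.0, 'joint_pos': array([ 1.20150801e+00,  4.94177567e-01,  1.34617222e+00, -1.72902734e-05,
        1.30249169e+00, -9.54613731e-02]), 'qd': array([-0.00014461,  0.00112356, -0.00084172, -0.00067116,  0.00229176,
        0.00148932]), 'joint_efforts': array([-3.61991042e-04, -8.82134271e+01, -3.83850288e+01, -2.74664271e-04,
        1.02883208e-02, -1.43481020e-05]), 'ee_pos': array([168.83754353, 601.32433558, 196.58985308]), 'tool_rot': array([-1.35684689e-04,  1.36483822e-01,  9.90642103e-01, -6.09547445e-04]), 'wrist_force': array([-0.1291726 , -0.15796132,  0.64133322]), 'torque': array([-0.00624574,  0.03312219, -0.04664004]), 'finger_gap': 0.9970040152678082}
scene [[386.12060034   0.         280.66203114]
 [  0.         386.12060034 209.45943722]
 [  0.           0.           1.        ]] [1174.53913649  467.61623357  731.42668475] [-0.21039533  0.46991685  0.78363265 -0.34760871]
bare_skid [{'extent': [360.5, 190.6, 410.3, 234.1], 'confidence': 0.75}, {'extent': [447.7, 216.3, 495.7, 259.7], 'confidence': 0.68}, {'extent': [303.5, 226.8, 368.6, 276.7], 'conf
[... 207 characters left out ...]
1}]
station [{'extent': [171.4, 223.0, 304.7, 312.6], 'confidence': 0.72}]
top [[439.21995118   0.         276.97238748]
 [  0.         439.21995118 209.29738045]
 [  0.           0.           1.        ]] [ 324.71113951  116.02531187 1411.50477652] [-0.04347123  0.71071935 -0.70065335  0.04553164]
bare_skid [{'extent': [247.3, 240.5, 296.2, 286.0], 'confidence': 0.78}, {'extent': [113.7, 243.4, 146.5, 285.9], 'confidence': 0.78}, {'extent': [201.9, 180.7, 245.2, 215.6], 'confidence': 0.74}, {'extent': [162.4, 131.5, 206.5, 174.1], 'confidence': 0.72}]
red_skid [{'extent': [392.4, 189.8, 434.3, 219.9], 'confidence': 0.73}]
station [{'extent': [235.4, 96.6, 347.8, 172.6], 'confidence': 0.81}]
```

Run:
```python
import cv2
for n in ("scene","top"):
    im=cv2.imread(f"pics/{n}0.png"); cv2.imwrite(f"pics/{n}0b.png",cv2.resize(im,(784,588),interpolation=cv2.INTER_CUBIC))
im=cv2.imread("pics/top0.png")[80:300,90:450]; cv2.imwrite("pics/topcrop0.png",cv2.resize(im,None,fx=2.2,fy=2.2,interpolation=cv2.INTER_CUBIC))
```

```text
(no output)
```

View pics/scene0b.png

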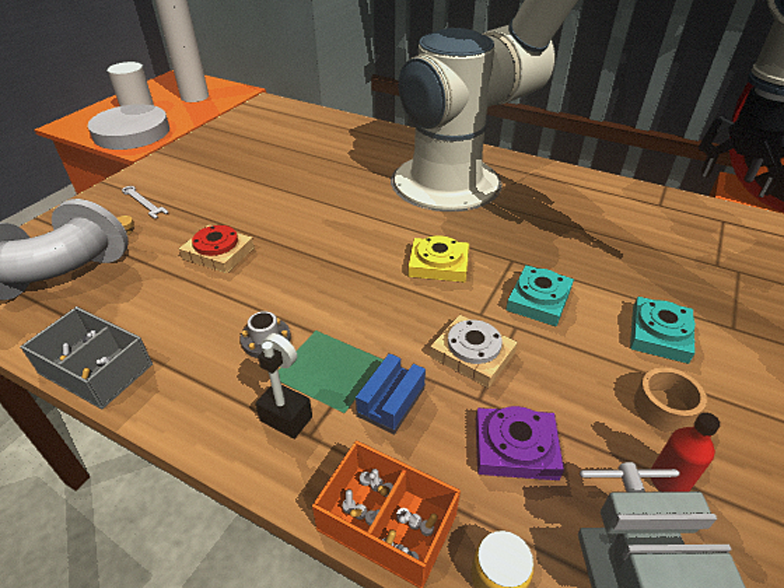

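View pics/topcrop0.png

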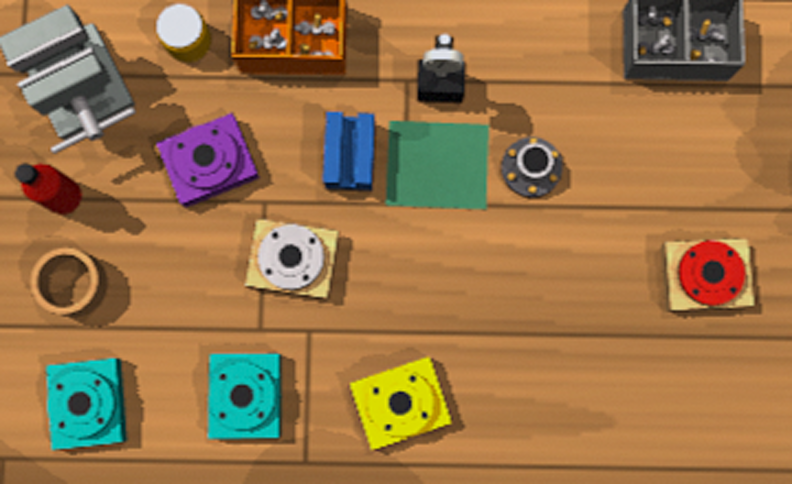

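The bare skid is at top-picture pixel (222,197): a plain wooden board with a steel flange, and the only one that fits. The red skid is at (413,204). The look-alikes are purple (184,152), turquoise (127,264) and (200,260), and yellow (271,263). Next I'll measure them.

```bash
cat > h.py <<'E'
from cell import sensors, vision, ticket, models, manip
import cv2, numpy as np
from scipy.spatial.transform import Rotation as R
def cloud(s):
    K=s["K"]; z=s["z_map"].astype(float); v,u=np.mgrid[:z.shape[0],:z.shape[1]]
    p=np.stack([(u-K[0,2])/K[0,0]*z,(v-K[1,2])/K[1,1]*z,z],-1)
    q=np.array(s["orientation"]); return p@R.from_quat(q[[1,2,3,0]]).as_matrix().T+np.array(s["position"])
def px2w(s,u,v,h):
    K=s["K"]; q=np.array(s["orientation"]); d=R.from_quat(q[[1,2,3,0]]).as_matrix()@np.array([(u-K[0,2])/K[0,0],(v-K[1,2])/K[1,1],1.])
    o=np.array(s["position"]); return o+d*(h-o[2])/d[2]
def rect(m):
    r=cv2.minAreaRect(np.argwhere(m)[:,::-1].astype(np.float32)); return r
def skid(s,c,near,rad=110):
    "fit board+flange: points above 15mm near a guess"
    m=(c[...,2]>18)&(c[...,2]<60)&(np.hypot(c[...,0]-near[0],c[...,1]-near[1])<rad)&(s["z_map"]>0)
    P=c[m]; fl=P[P[:,2]>40]; bd=P[(P[:,2]>24)&(P[:,2]<36)]
    return m,P,fl,bd
E
python3 - <<'E'
from h import *
for n in ("top","scene"):
    s=vision.snapshot(n); c=cloud(s)
    np.savez(f"{n}.npz",f=s["frame"],z=s["z_map"],c=c,K=s["K"],pos=s["position"],ori=s["orientation"])
    hsv=cv2.cvtColor(s["frame"],cv2.COLOR_BGR2HSV)
    t=(s["z_map"]>0)
    g=(hsv[...,0]>60)&(hsv[...,0]<85)&(hsv[...,1]>90)&(abs(c[...,2])<8)&t&(c[...,0]>450)&(c[...,1]<200)
    P=c[g]; 
    print(n,"green",len(P),P.mean(0),cv2.minAreaRect(P[:,:2].astype(np.float32)))
    b=(hsv[...,0]>105)&(hsv[...,0]<125)&(hsv[...,1]>120)&t&(c[...,2]>35)&(c[...,2]<65)&(c[...,0]>400)
    P=c[b]; print("blue",len(P),P.mean(0),cv2.minAreaRect(P[:,:2].astype(np.float32)))
s=dict(np.load("top.npz"));s=dict(K=s["K"],position=s["pos"],orientation=s["ori"],z_map=s["z"],frame=s["f"])
c=cloud(s)
g=px2w(s,222,197,46);print("guess",g)
for nm in ("top","scene"):
    d=np.load(nm+".npz"); m,P,fl,bd=skid(dict(z_map=d["z"]),d["c"],g,95)
    print(nm,len(P),"fl",len(fl),fl.mean(0),cv2.minEnclosingCircle(fl[:,:2].astype(np.float32)),"all",cv2.minAreaRect(P[:,:2].astype(np.float32)))
    print(np.histogram(P[:,2],bins=range(16,64,4)))
E
```

```text
top green 1599 [685.04986849  77.78217295   2.36328569] ((685.843505859375, 77.99286651611328), (145.9254150390625, 127.6793441772461), 88.46878051757812)
blue 505 [693.53339975 206.26671301  52.1239812 ] ((707.08642578125, 161.7349090576172), (115.91545104980469, 185.04551696777344), 14.052467346191406)
scene green 2164 [6.86469559e+02 7.92307798e+01 2.17373134e-01] ((683.7139892578125, 80.59793853759766), (147.91824340820312, 131.741455078125), 89.04682922363281)
blue 964 [699.61049432 212.95984751  49.62086828] ((695.9249267578125, 211.17518615722656), (70.43462371826172, 106.34782409667969), 88.62052154541016)
guess [534.09341191 286.58566428  46.        ]
top 1193 fl 680 [535.90734451 288.90684647  46.24835024] ((544.4354248046875, 291.5703430175781), 54.98290252685547) all ((536.4421997070312, 288.9840393066406), (120.79931640625, 100.95907592773438), 82.28488159179688)
(array([  4,  13,  77, 221, 160,  38, 159, 332, 167,  22,   0]), array([16, 20, 24, 28, 32, 36, 40, 44, 48, 52, 56, 60]))
scene 1665 fl 866 [539.20321445 291.48482376  44.2931784 ] ((536.9252319335938, 290.1178894042969), 47.520164489746094) all ((537.5274047851562, 290.1169738769531), (121.49427032470703, 101.99069213867188), 82.49756622314453)
(array([ 34,  65, 129, 487,  41,  43, 381, 479,   6,   0,   0]), array([16, 20, 24, 28, 32, 36, 40, 44, 48, 52, 56, 60]))
```

Measured so far:
- **Bare skid:** centre about (537, 289), yaw about -7.6°, size 121x101, which matches the given dimensions.
- **Green rectangle:** centre about (685, 79), yaw about -1.2°.

The station's pose can be refined from the block, and the tool moved above the skid's left side meanwhile.

```bash
cat >> h.py <<'E'
def goto(x,y,z,ang,st=None):
    "tool down, tool-y axis at world angle ang (deg); prints shift, turn"
    st=st or sensors.sense(); q=st["tool_rot"]; Rc=R.from_quat(q[[1,2,3,0]]); a=np.radians(ang)
    ty=np.array([np.cos(a),np.sin(a),0]); tz=np.array([0,0,-1.]); Rt=np.stack([np.cross(ty,tz),ty,tz],1)
    d=Rc.inv().apply(np.array([x,y,z])-st["ee_pos"]); rv=np.degrees((Rc.inv()*R.from_matrix(Rt)).as_rotvec())
    yv=Rc.as_matrix()[:,1]
    print("t",round(st["time_s"],2),"pos",st["ee_pos"].round(1),"yang",np.degrees(np.arctan2(yv[1],yv[0])).round(2),"F",st["wrist_force"].round(1),"gap",round(st["finger_gap"],2)); print("shift",d.round(1),"turn",rv.round(2))
E
python3 - <<'E'
from h import *
goto(550,390,150,-7.6)
# station fit: ground-plane green edges + block top + stub from scene cloud
for n in ("top","scene"):
    d=np.load(n+".npz"); c=d["c"]; t=d["z"]>0
    for nm,(x,y),r,(a,b) in (("block",(692,210),75,(44,60)),("stub",(683,-60),70,(38,60)),("red",(520,-160),95,(20,60)),("purple",(672,405),100,(20,60))):
        m=t&(np.hypot(c[...,0]-x,c[...,1]-y)<r)&(c[...,2]>a)&(c[...,2]<b); P=c[m][:,:2].astype(np.float32)
        if len(P)>5: print(n,nm,len(P),P.mean(0).round(1),[np.round(v,1) for v in cv2.minAreaRect(P)])
E
```

```text
t 0.5 pos [169.  601.7 197.2] yang 74.31 F [ 0.2  0.4 -0.3] gap 1.0
shift [-424.1 -100.8   47.2] turn [ 0.   -0.   81.91]
top block 497 [693.7 209.3] [array([695.5, 209.3]), array([ 70.1, 106.3]), np.float64(88.6)]
top stub 214 [679.1 -59.3] [array([679.7, -59.6]), array([49.9, 49.4]), np.float64(57.2)]
top red 11 [ 523.6 -253.7] [array([ 522.7, -253.8]), array([25.1,  2.6]), np.float64(5.5)]
top purple 1162 [678.6 415.8] [array([682.2, 418.5]), array([102.9, 120.3]), np.float64(23.2)]
scene block 899 [699.9 212.4] [array([696. , 211.1]), array([ 70.3, 106.3]), np.float64(88.5)]
scene stub 298 [684.4 -55. ] [array([682.1, -57.5]), array([51.5, 49.8]), np.float64(79.0)]
scene red 23 [ 523.4 -252.4] [array([ 526.3, -252.4]), array([43.5,  3.5]), np.float64(6.5)]
scene purple 2551 [691.7 421.9] [array([654.7, 408.1]), array([162.1, 120.2]), np.float64(23.2)]
```

Request:
apply_moves --motion '[[[-42,-10,5],[0,0,8],-0.4],[[-85,-20,10],[0,0,16.5],-0.4],[[-128,-30,15],[0,0,25],-0.4],[[-172,-40,20],[0,0,33.5],-0.4],[[-216,-51,25],[0,0,42],-0.4],[[-260,-62,30],[0,0,50],-0.4],[[-304,-72,35],[0,0,58.5],-0.4],[[-348,-83,40],[0,0,67],-0.4],[[-390,-93,44],[0,0,75],-0.4],[[-424,-101,47],[0,0,82],-0.4]]'

```text
time_s: 1.5
ee_pos: [551.9, 388.2, 149.9]
tool_rot: [0.0, 0.755, 0.656, -0.0]
wrist_force: [0.8, 0.8, 0.8]
finger_gap: 0.703
```

Run:
```python
from h import *
goto(550,390,7,-7.6)
s=vision.snapshot("wrist"); cv2.imwrite("pics/w1.png",s["frame"]); print(s["tool_from_camera"])
s=vision.snapshot("scene"); cv2.imwrite("pics/s1.png",s["frame"])
```

```text
t 1.5 pos [551.9 388.2 149.9] yang -8.07 F [0.8 0.8 0.8] gap 0.7
shift [  1.5  -2.2 142.9] turn [ 0.01  0.01 -0.47]
[[ 9.52632129e-04 -9.61742542e-01 -2.73953237e-01  6.89323232e+01]
 [ 9.99999450e-01  1.03635845e-03 -1.60897535e-04  1.49018194e-01]
 [ 4.38655755e-04 -2.73952933e-01  9.61743000e-01 -1.76888060e+02]
 [ 0.00000000e+00  0.00000000e+00  0.00000000e+00  1.00000000e+00]]
```

View pics/w1.png

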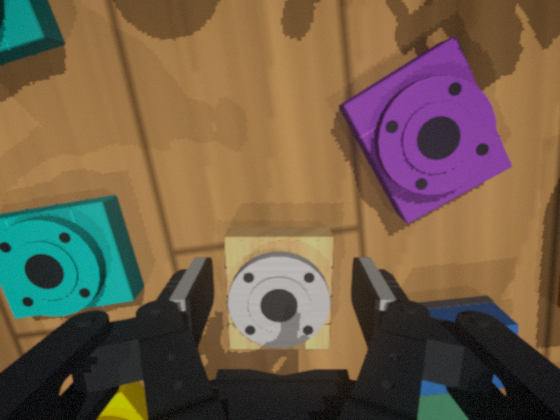

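View pics/s1.png

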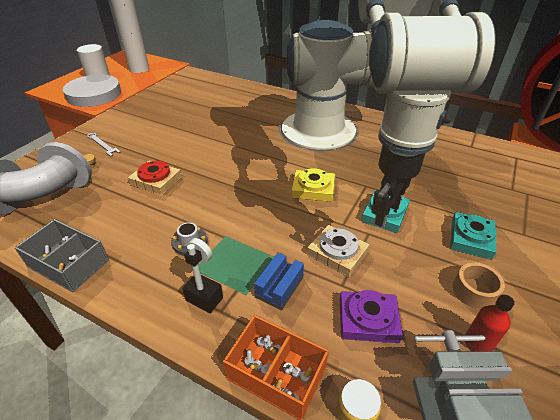

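Request:
apply_moves --motion '[[[1,-1,40],[0,0,0],-0.4],[[1.5,-2,80],[0,0,0],-0.4],[[1.5,-2,115],[0,0,0],-0.4],[[1.5,-2,138],[0,0,0],-0.4],[[1.5,-2,145],[0,0,0],-0.4],[[1.5,-2,145],[0,0,0],-0.4]]'

```text
time_s: 2.2
ee_pos: [551.3, 388.9, 4.0]
tool_rot: [0.0, 0.755, 0.655, -0.001]
wrist_force: [0.6, 0.1, 0.3]
finger_gap: 0.705
```

Run:
```python
from h import *
goto(546,357,4,-8)
```

```text
t 2.2 pos [551.3 388.9   4. ] yang -8.12 F [0.6 0.1 0.3] gap 0.7
shift [-32.3  -0.8   0. ] turn [-0.01  0.07 -0.12]
```

Request:
apply_moves --motion '[[[-10,0,0],[0,0,0],-0.4],[[-18,0,0],[0,0,0],-0.4],[[-23,0,0],[0,0,0],-0.4],[[-27,0,0],[0,0,0],-0.4],[[-31,0,0],[0,0,0],-0.4],[[-35,0,0],[0,0,0],-0.4],[[-39,0,0],[0,0,0],-0.4],[[-43,0,0],[0,0,0],-0.4]]'

```text
time_s: 3.0
ee_pos: [545.2, 346.1, 4.0]
tool_rot: [0.0, 0.755, 0.655, -0.001]
wrist_force: [0.1, 0.2, -0.0]
finger_gap: 0.702
```

```bash
cat >> h.py <<'E'
def where(near,n="scene",save=None):
    s=vision.snapshot(n); c=cloud(s); m,P,fl,bd=skid(s,c,near,92)
    hsv=cv2.cvtColor(s["frame"],cv2.COLOR_BGR2HSV)
    if save: cv2.imwrite("pics/"+save+".png",s["frame"])
    (cx,cy),(w,h),a=cv2.minAreaRect(P[:,:2].astype(np.float32))
    print(n,"rect",round(cx,1),round(cy,1),round(w,1),round(h,1),round(a,2),"flangeC",fl.mean(0).round(1),len(fl))
    return s,P
E
python3 - <<'E'
from h import *
goto(546,290,4,-1.45)
where((536,277),"scene","s2"); where((536,277),"top","t2")
goto(546,290,4,-1.45)
E
```

```text
t 3.0 pos [545.2 346.1   4. ] yang -8.12 F [ 0.1  0.2 -0. ] gap 0.7
shift [-55.4   8.7   0.1] turn [-0.02  0.07 -6.67]
scene rect 538.2 294.9 128.8 100.3 81.64 flangeC [543.  288.2  45.1] 716
top rect 557.6 264.9 117.0 75.1 55.08 flangeC [547.1 264.6  45.9] 219
t 3.1 pos [545.1 345.8   4. ] yang -8.14 F [-0.2 -0.4 -1. ] gap 0.7
shift [-55.1   8.8   0.1] turn [-0.03  0.08 -6.69]
```

View pics/s2.png

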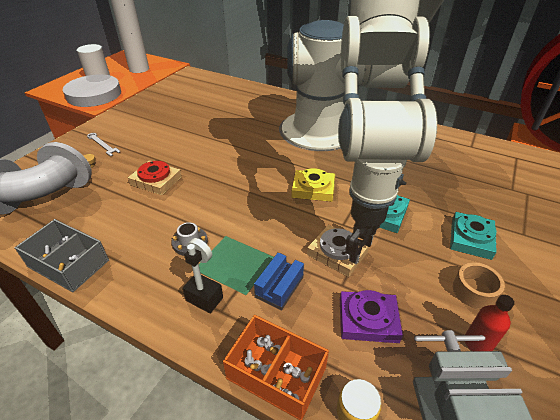

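Run:
```python
import cv2
from h import *
s=vision.snapshot("wrist"); cv2.imwrite("pics/w2.png",s["frame"])
im=cv2.imread("pics/s2.png")[190:300,260:420]; cv2.imwrite("pics/s2c.png",cv2.resize(im,None,fx=5,fy=5,interpolation=cv2.INTER_CUBIC))
```

```text
(no output)
```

View pics/s2c.png

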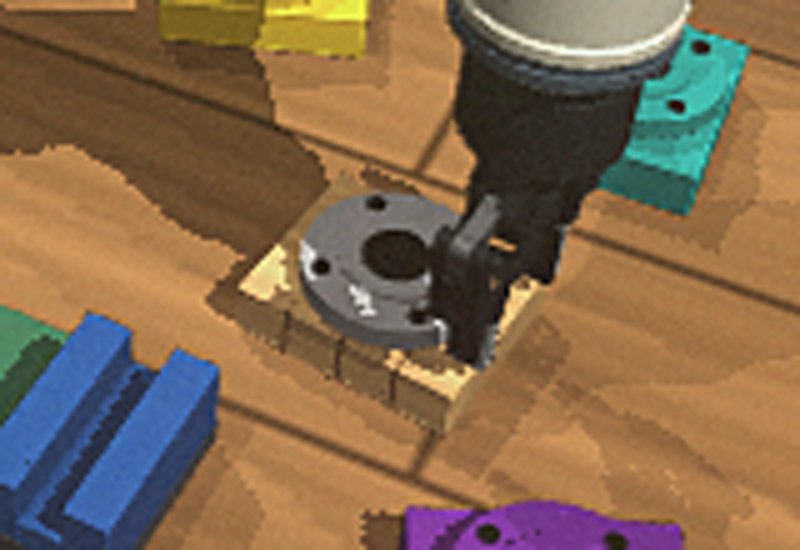

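View pics/w2.png

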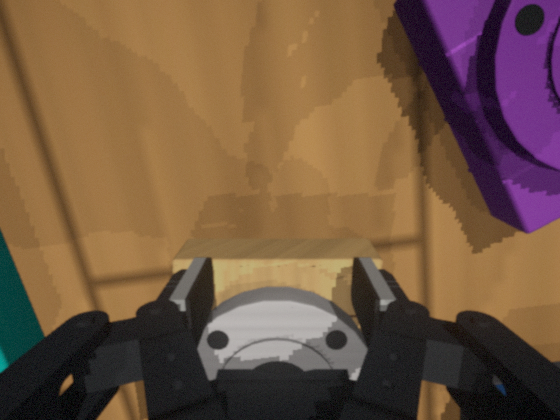

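Run:
```python
from h import *
st=sensors.sense(); s=vision.snapshot("wrist"); T=np.array(s["tool_from_camera"])
K=s["K"]; z=s["z_map"].astype(float); v,u=np.mgrid[:420,:560]
p=np.stack([(u-K[0,2])/K[0,0]*z,(v-K[1,2])/K[1,1]*z,z],-1)@T[:3,:3].T+T[:3,3]
q=st["tool_rot"]; w=p@R.from_quat(q[[1,2,3,0]]).as_matrix().T+st["ee_pos"]
for (a,b) in [(190,280),(205,265),(208,275),(360,265),(365,275),(380,300),(280,245),(280,262),(280,275),(280,310),(240,250),(195,250),(100,200),(150,400)]:
    print((a,b),s["frame"][b,a],"tool",p[b,a].round(1),"world",w[b,a].round(1))
d=vision.snapshot("scene"); c=cloud(d)
im=d["frame"]
for (U,V) in [(355,262),(353,255),(356,258),(350,262),(345,262),(360,245),(348,272),(340,238)]: print((U,V),im[V,U],c[V,U].round(1))
```

```text
(190, 280) [106 113 115] tool [ 10.5 -32.7 -63.8] world [514.3 361.2  67.8]
(205, 265) [31 44 56] tool [ 10.5 -30.  -51.3] world [517.  360.8  55.3]
(208, 275) [27 41 49] tool [  4.9 -29.7 -48.7] world [516.5 355.2  52.7]
(360, 265) [35 48 55] tool [ 10.5  30.7 -51.1] world [577.  352.2  55.1]
(365, 275) [35 42 48] tool [ 10.5  30.6 -59.7] world [577.  352.2  63.7]
(380, 300) [112 117 118] tool [ 10.4  31.5 -77.1] world [577.9 352.   81.1]
(280, 245) [ 70 108 137] tool [ 1.5 -1.  -7.5] world [544.4 347.7  11.5]
(280, 262) [110 163 191] tool [ -0.1  -0.9 -25.1] world [544.3 346.1  29.1]
(280, 275) [105 159 192] tool [ -6.1  -0.9 -26.6] world [543.5 340.2  30.6]
(280, 310) [175 179 180] tool [-15.8  -0.8 -41. ] world [542.2 330.6  45.1]
(240, 250) [ 71 106 135] tool [  1.2 -21.  -13.6] world [524.5 350.2  17.6]
(195, 250) [ 75 113 140] tool [  1.7 -43.2 -15. ] world [502.6 353.9  19. ]
(100, 200) [ 72 120 160] tool [ 22.8 -96.5   2.9] world [452.8 382.3   1.1]
(150, 400) [18 25 23] tool [  16.   -24.9 -123.1] world [522.9 365.6 127.1]
(355, 262) [32 36 42] [583.9 348.9  48.9]
(353, 255) [30 40 48] [609.3 346.7  97.6]
(356, 258) [51 58 62] [582.6 349.   61.6]
(350, 262) [ 65  99 132] [572.1 335.   28.8]
(345, 262) [ 55  87 115] [578.7 324.8  30.1]
(360, 245) [37 42 50] [583.3 352.1 107.2]
(348, 272) [ 64  93 121] [591.9 339.1  15.7]
(340, 238) [23 33 43] [525.4 289.5  45.1]
```

Run:
```python
from h import *
print(manip.__dict__ if hasattr(manip,'__dict__') else dir(manip))
for n in ("scene","top"):
    d=vision.snapshot(n); c=cloud(d); g=d["frame"].astype(int)
    m=(d["z_map"]>0)&(g.max(-1)<75)&(abs(c[...,0]-546)<55)&(abs(c[...,1]-350)<25)&(c[...,2]>33)
    P=c[m]; print(n,len(P)); print(P[np.argsort(P[:,2])][:12].round(1))
d=vision.snapshot("scene"); cv2.imwrite("pics/s3.png",cv2.resize(d["frame"][215:295,300:400],None,fx=8,fy=8,interpolation=cv2.INTER_NEAREST))
```

```text
{}
scene 974
[[580.8 351.   43.3]
 [516.9 358.4  43.5]
 [517.  353.2  44.5]
 [518.8 361.   46.7]
 [515.9 352.5  46.7]
 [518.  355.7  46.7]
 [519.  358.2  49. ]
 [517.4 355.1  49.3]
 [517.6 362.6  49.9]
 [515.9 352.   49.9]
 [586.  334.9  50.4]
 [585.4 349.2  50.7]]
top 58
[[501.2 342.8 269.6]
 [502.  348.4 281. ]
 [501.9 343.  282.1]
 [501.4 350.3 284.4]
 [504.3 332.3 284.5]
 [501.4 345.1 284.8]
 [503.9 334.4 286.8]
 [502.9 335.8 292.9]
 [505.5 328.  293.6]
 [502.4 343.1 295.2]
 [507.8 325.2 295.5]
 [505.1 330.2 295.7]]
```

View pics/s3.png

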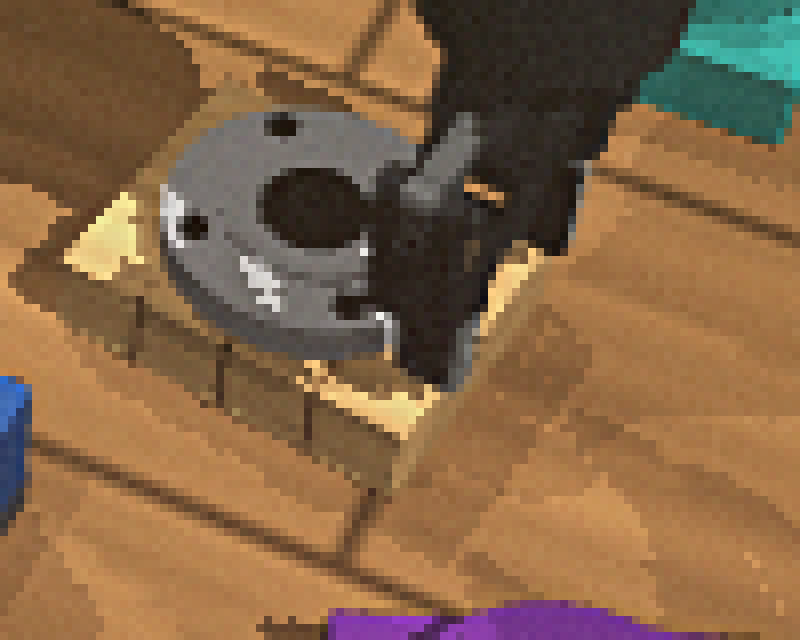

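The fingertips sit about 39 mm above the TCP plane at this opening, so they passed over the board without touching it: force was zero and the board hasn't moved. I'll back off and check how tip height changes with closure.

Request:
apply_moves --motion '[[[15,0,0],[0,0,0],-0.4],[[40,0,-20],[0,0,0],-0.4],[[50,0,-60],[0,0,0],0.2],[[50,0,-60],[0,0,0],0.2],[[50,0,-60],[0,0,0],0.2],[[50,0,-60],[0,0,0],0.2]]'

```text
time_s: 4.0
ee_pos: [551.7, 396.0, 63.2]
tool_rot: [0.0, 0.755, 0.655, -0.001]
wrist_force: [-0.5, 0.0, -0.4]
finger_gap: 0.403
```

```bash
cat >> h.py <<'E'
def tips(save):
    st=sensors.sense(); e=st["ee_pos"]; d=vision.snapshot("scene"); c=cloud(d); g=d["frame"].astype(int)
    m=(d["z_map"]>0)&(g.max(-1)<90)&(g.max(-1)-g.min(-1)<30)&(abs(c[...,0]-e[0])<60)&(abs(c[...,1]-e[1])<30)&(c[...,2]>e[2]-12)&(c[...,2]<e[2]+100)&(c[...,2]>8)
    P=c[m]; print("pos",e.round(1),"gap",st["finger_gap"]); print((P[np.argsort(P[:,2])][:8]-e).round(1).tolist())
    cv2.imwrite(f"pics/{save}.png",cv2.resize(d["frame"][190:290,300:420],None,fx=6,fy=6,interpolation=cv2.INTER_NEAREST))
    where((537,289.5),"scene")
E
python3 - <<'E'
from h import *
tips("tip1")
E
```

```text
pos [551.7 396.   63.2] gap 0.4034851816485932
[[-15.2, 8.8, 36.3], [25.8, 4.9, 38.2], [-13.4, 11.0, 39.1], [-14.8, 8.3, 39.7], [26.2, 7.0, 39.7], [-13.3, 13.1, 40.3], [-14.9, 10.3, 40.6], [-16.8, 7.5, 40.6]]
scene rect 536.6 290.6 120.7 101.8 82.0 flangeC [539.2 291.5  44.2] 869
```

View pics/tip1.png

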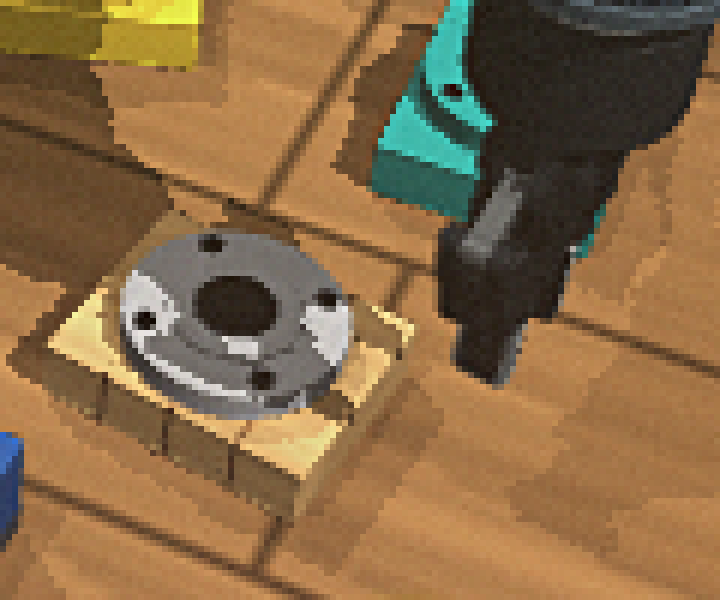

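Request:
apply_moves --motion '[[[0,0,0],[0,0,0],1],[[0,0,0],[0,0,0],1],[[0,0,0],[0,0,0],1],[[0,0,0],[0,0,0],1],[[0,0,0],[0,0,0],1]]'

```text
time_s: 4.6
ee_pos: [551.7, 395.6, 62.9]
tool_rot: [0.0, 0.755, 0.655, -0.001]
wrist_force: [0.2, -0.6, -0.6]
finger_gap: 0.001
```

Run:
```python
from h import *
tips("tip2")
s=vision.snapshot("wrist"); cv2.imwrite("pics/w3.png",s["frame"])
```

```text
pos [551.7 395.6  62.9] gap 0.0006046348178879592
[[7.3, 7.2, 34.2], [9.6, 9.5, 37.7], [10.6, 7.0, 40.6], [13.3, 3.2, 41.2], [9.6, 11.0, 41.6], [10.8, 9.1, 41.8], [13.7, -1.4, 42.4], [8.6, 8.3, 42.5]]
scene rect 537.1 290.5 120.3 103.1 82.13 flangeC [539.2 291.7  44.3] 869
```

View pics/tip2.png

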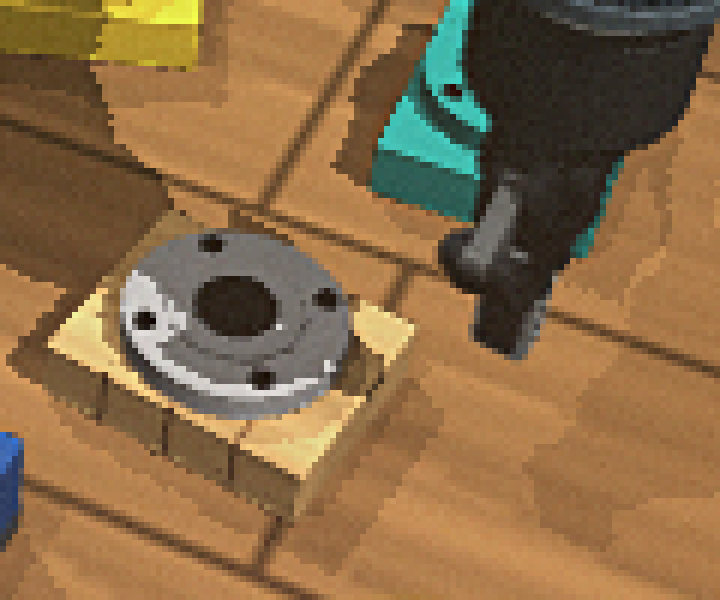

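View pics/w3.png

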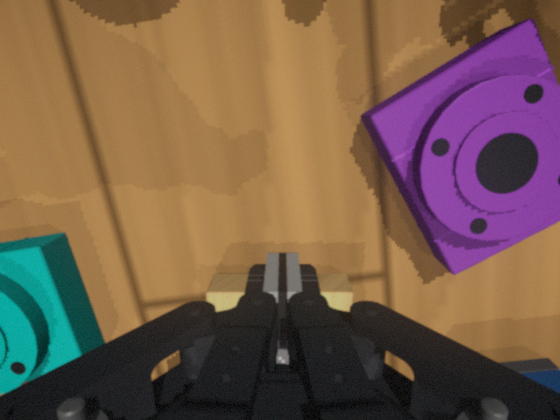

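Run:
```python
from h import *
st=sensors.sense(); Rm=R.from_quat(st["tool_rot"][[1,2,3,0]]).as_matrix()
s=vision.snapshot("scene"); c=cloud(s); a=(c-st["ee_pos"])@Rm
w=vision.snapshot("wrist"); K=w["K"];z=w["z_map"].astype(float); v,u=np.mgrid[:420,:560]; T=np.array(w["tool_from_camera"])
b=np.stack([(u-K[0,2])/K[0,0]*z,(v-K[1,2])/K[1,1]*z,z],-1)@T[:3,:3].T+T[:3,3]
for n,p,zz in (("scene",a,s["z_map"]),("wrist",b,z)):
    print(n)
    for lo in range(-170,10,10):
        m=(zz>0)&(abs(p[...,0])<75)&(abs(p[...,1])<75)&(p[...,2]>=lo)&(p[...,2]<lo+10); P=p[m]
        if len(P)>3: print(lo,len(P),"x",np.percentile(P[:,0],[2,98]).round(),"y",np.percentile(P[:,1],[2,98]).round())
```

```text
scene
-170 105 x [-25.  38.] y [ 9. 40.]
-160 51 x [-9. 12.] y [28. 40.]
-150 77 x [-13.  20.] y [13. 44.]
-140 96 x [-17.  21.] y [-7. 54.]
-130 140 x [-15.  20.] y [-7. 63.]
-120 44 x [-13.  19.] y [-11.  61.]
-110 57 x [-14.  19.] y [-10.  54.]
-100 32 x [-11.  16.] y [15. 46.]
-90 30 x [-6. 15.] y [-13.  35.]
-80 7 x [12. 15.] y [-5. 15.]
-70 18 x [-5. 13.] y [-5. 16.]
-60 32 x [-9. 12.] y [-1. 16.]
-50 33 x [-9. 13.] y [-2. 16.]
-40 8 x [-8. 12.] y [-4.  8.]
wrist
-140 151 x [19. 20.] y [-18.  18.]
-130 7524 x [ 9. 19.] y [-53.  53.]
-120 14480 x [ 1. 17.] y [-55.  55.]
-110 11282 x [-6. 17.] y [-48.  48.]
-100 7683 x [-9. 13.] y [-40.  41.]
-90 5454 x [-9. 13.] y [-34.  35.]
-80 1635 x [-10.  13.] y [-20.  21.]
-70 714 x [ 6. 11.] y [-13.  13.]
-60 811 x [ 6. 11.] y [-13.  13.]
-50 606 x [ 6. 11.] y [-12.  13.]
-40 47 x [10. 11.] y [-6.  6.]
```

The whole gripper sits about 35 mm behind the reported TCP: tips near -35, fingers slim up to -75. I'll command z that much lower, slowly, and watch the force.

Request:
apply_moves --motion '[[[0,0,25],[0,0,0],-0.4],[[0,0,50],[0,0,0],-0.4],[[0,0,70],[0,0,0],-0.4],[[0,0,80],[0,0,0],-0.4],[[0,0,84],[0,0,0],-0.4],[[0,0,86],[0,0,0],-0.4],[[0,0,86],[0,0,0],-0.4]]'

```text
time_s: 5.55
ee_pos: [552.0, 395.7, -22.4]
tool_rot: [0.0, 0.755, 0.655, -0.001]
wrist_force: [-0.6, -0.6, 1.0]
finger_gap: 0.697
```

Run:
```python
from h import *
tips("tip3"); goto(551.7,395.6,-29,-8)
```

```text
pos [552.  395.7 -22.4] gap 0.6966765464761431
[[37.4, 2.7, 41.4], [-28.6, 13.5, 42.0], [-26.9, 11.4, 42.5], [37.6, 4.9, 42.9], [-27.6, 15.8, 44.2], [-28.6, 12.9, 45.3], [-30.4, -2.5, 45.8], [-26.9, 10.8, 45.8]]
scene rect 536.6 290.6 120.7 102.4 81.92 flangeC [539.3 291.6  44.3] 865
t 5.65 pos [552.  395.8 -22.2] yang -8.12 F [-0.3  0.1  0.3] gap 0.7
shift [-0.2 -0.3  6.8] turn [-0.03  0.09 -0.12]
```

View pics/tip3.png

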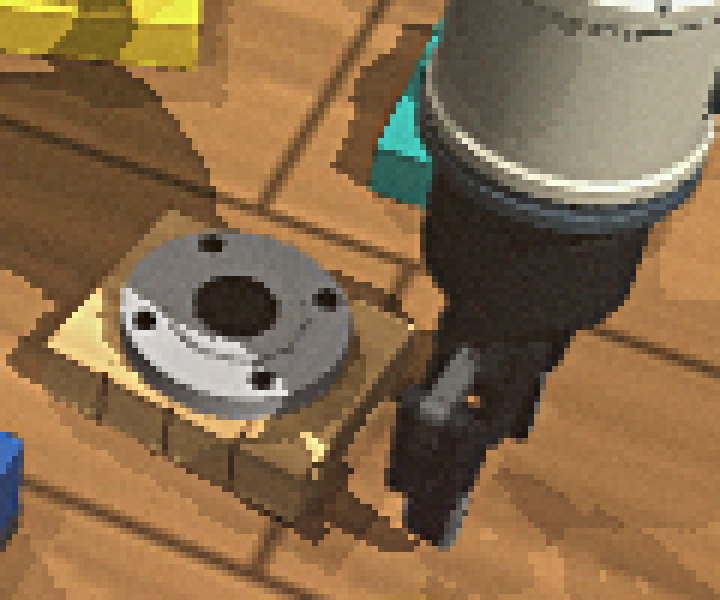

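Request:
apply_moves --motion '[[[-8,0,4],[0,0,0],-0.4],[[-16,0,7],[0,0,0],-0.4],[[-24,0,7],[0,0,0],-0.4],[[-30,0,7],[0,0,0],-0.4],[[-33,0,7],[0,0,0],-0.4],[[-36,0,7],[0,0,0],-0.4],[[-39,0,7],[0,0,0],-0.4],[[-42,0,7],[0,0,0],-0.4],[[-45,0,7],[0,0,0],-0.4],[[-48,0,7],[0,0,0],-0.4]]'

```text
time_s: 6.65
ee_pos: [545.4, 348.3, -29.0]
tool_rot: [0.0, 0.755, 0.655, -0.0]
wrist_force: [1.8, 4.7, 0.4]
finger_gap: 0.699
```

Run:
```python
from h import *
tips("tip4"); goto(545,160,-29,-1.5)
```

```text
pos [545.4 348.3 -29. ] gap 0.6994509747343767
[[-27.5, 7.9, 39.7], [-28.2, 10.2, 40.3], [36.5, 2.5, 40.7], [-27.9, 12.6, 41.8], [-29.2, 9.5, 42.5], [-28.1, 14.9, 42.9], [-26.4, 7.6, 44.4], [38.5, 5.2, 44.5]]
scene rect 541.1 290.6 144.1 117.1 81.56 flangeC [538.4 281.4  44.7] 829
t 6.75 pos [545.3 347.9 -29. ] yang -8.13 F [ 0.   1.  -0.2] gap 0.7
shift [-186.1   26.3    0.3] turn [-0.03  0.09 -6.63]
```

View pics/tip4.png

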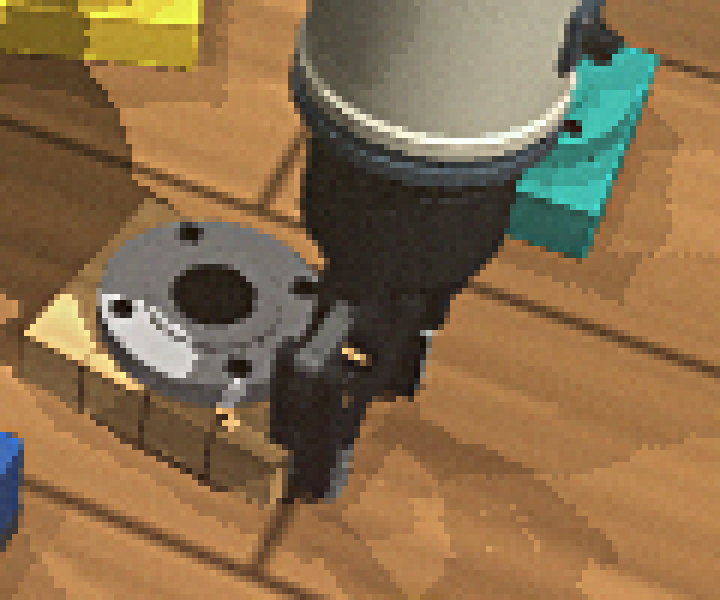

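Request:
apply_moves --motion '[[[-6,0.7,0],[0,0,-0.3],-0.4],[[-14,1.7,0],[0,0,-0.7],-0.4],[[-24,3,0],[0,0,-1.1],-0.4],[[-34,4.2,0],[0,0,-1.5],-0.4],[[-44,5.5,0],[0,0,-2],-0.4],[[-54,6.7,0],[0,0,-2.4],-0.4],[[-64,8,0],[0,0,-2.8],-0.4],[[-74,9.2,0],[0,0,-3.2],-0.4],[[-82,10.2,0],[0,0,-3.5],-0.4],[[-86,10.7,0],[0,0,-3.7],-0.4]]'

```text
time_s: 7.75
ee_pos: [543.6, 260.3, -28.9]
tool_rot: [0.0, 0.734, 0.679, -0.001]
wrist_force: [-0.8, 3.3, -1.9]
finger_gap: 0.699
```

```bash
cat >> h.py <<'E'
def board(near,n="scene",save=None):
    "colour-filtered: wood/steel above bench, excluding dark robot"
    s=vision.snapshot(n); c=cloud(s); g=s["frame"].astype(int)
    m=(c[...,2]>22)&(c[...,2]<52)&(np.hypot(c[...,0]-near[0],c[...,1]-near[1])<82)&(s["z_map"]>0)
    P=c[m]; G=g[m]
    top=P[(P[:,2]>22)&(P[:,2]<37)&(G[:,2]-G[:,0]>20)]
    fl=P[(P[:,2]>40)&(G.max(1)>70)&(G.max(1)-G.min(1)<40)]
    (x,y),r=cv2.minEnclosingCircle(fl[:,:2].astype(np.float32))
    from scipy.optimize import least_squares
    (cx,cy),(w,h),a=cv2.minAreaRect(top[:,:2].astype(np.float32))
    print(n,"board",round(cx,1),round(cy,1),round(w,1),round(h,1),round(a,2),"flange circ",round(x,1),round(y,1),round(r,1))
    if save: cv2.imwrite(f"pics/{save}.png",s["frame"])
    return s,P
E
python3 - <<'E'
from h import *
s,P=board((538,193),"scene","s5"); goto(541.8,154.9,-29,-1.5)
im=s["frame"][170:300,230:400]; cv2.imwrite("pics/s5c.png",cv2.resize(im,None,fx=4.5,fy=4.5,interpolation=cv2.INTER_CUBIC))
E
```

```text
scene board 538.0 191.5 120.0 101.7 86.24 flange circ 537.2 191.3 47.3
t 7.8 pos [543.5 260.1 -28.9] yang -4.42 F [ 0.4 -1.6  0.5] gap 0.7
shift [-105.     6.4    0.3] turn [-0.06  0.12 -2.92]
```

View pics/s5c.png

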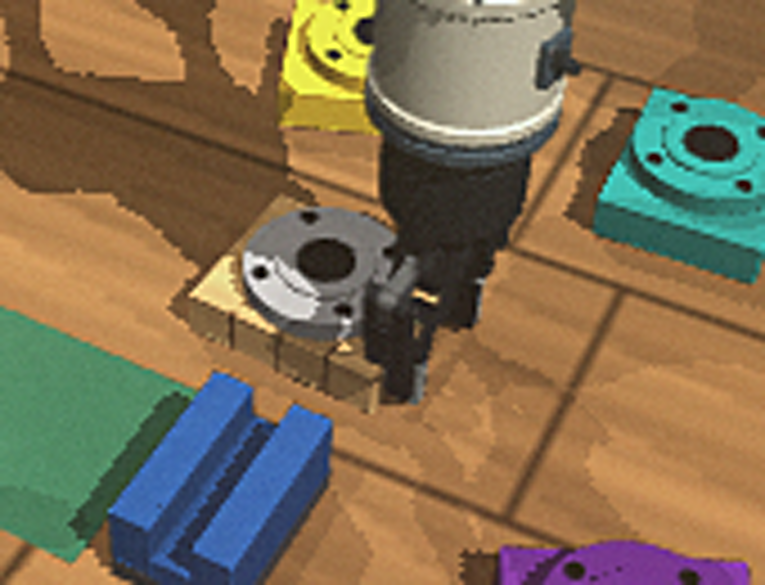

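Request:
apply_moves --motion '[[[-5,0.2,0],[0,0,-0.2],-0.4],[[-13,0.6,0],[0,0,-0.5],-0.4],[[-23,1.1,0],[0,0,-0.9],-0.4],[[-34,1.6,0],[0,0,-1.3],-0.4],[[-45,2.2,0],[0,0,-1.7],-0.4],[[-56,2.7,0],[0,0,-2.1],-0.4],[[-67,3.3,0],[0,0,-2.5],-0.4],[[-77,3.8,0],[0,0,-2.9],-0.4],[[-85,4.2,0],[0,0,-3],-0.4],[[-90,4.4,0],[0,0,-3],-0.4]]'

```text
time_s: 8.8
ee_pos: [541.0, 169.1, -28.7]
tool_rot: [0.0, 0.716, 0.698, -0.001]
wrist_force: [0.8, 2.6, -2.4]
finger_gap: 0.698
```

Run:
```python
from h import *
s,P=board((538,101),"scene","s6"); goto(540.5,153.9,-29,-1.5)
```

```text
scene board 539.9 100.6 121.7 100.3 87.73 flange circ 538.8 98.6 48.0
t 8.85 pos [540.9 168.7 -28.8] yang -1.46 F [ 0.5 -0.5  0.1] gap 0.7
shift [-14.8  -0.1   0.3] turn [-0.08  0.13  0.04]
```

Request:
apply_moves --motion '[[[-3,0,0],[0,0,0],-0.4],[[-6,0,0],[0,0,0],-0.4],[[-9,0,0],[0,0,0],-0.4],[[-11.5,0,0],[0,0,0],-0.4],[[-13.5,0,0],[0,0,0],-0.4],[[-14.8,0,0],[0,0,0],-0.4],[[-14.8,0,0],[0,0,0],-0.4],[[-8,0,0],[0,0,0],-0.4],[[12,0,0],[0,0,0],-0.4],[[30,0,0],[0,0,0],-0.4]]'

```text
time_s: 9.85
ee_pos: [541.6, 199.5, -28.8]
tool_rot: [0.0, 0.716, 0.698, -0.001]
wrist_force: [0.3, -0.5, -0.4]
finger_gap: 0.699
```

Run:
```python
from h import *
s,P=board((538,86),"scene","s7"); board((538,86),"top","t7"); goto(440,200,80,-1.5);goto(430,86,80,-91.5)
```

```text
scene board 538.3 85.3 121.0 102.6 88.66 flange circ 537.3 85.6 48.5
top board 540.2 71.0 93.6 95.4 89.67 flange circ 548.8 77.7 43.4
t 9.95 pos [541.8 200.7 -28.8] yang -1.36 F [-0.1 -0.4 -0.3] gap 0.7
shift [  -3.4 -101.8 -108.7] turn [-0.05  0.11  0.14]
t 9.95 pos [541.8 200.7 -28.8] yang -1.36 F [-0.1 -0.4 -0.3] gap 0.7
shift [-117.6 -109.1 -108.5] turn [5.000e-02 1.300e-01 9.014e+01]
```

View pics/s7.png

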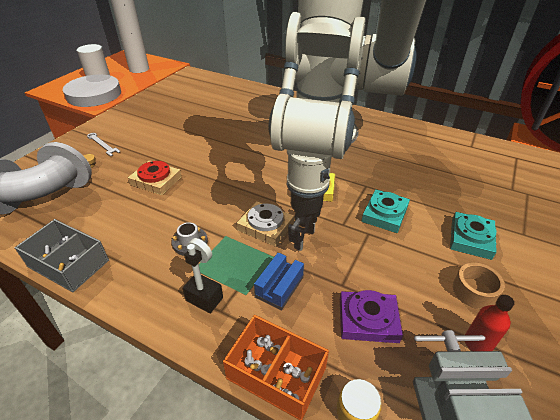

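View pics/t7.png

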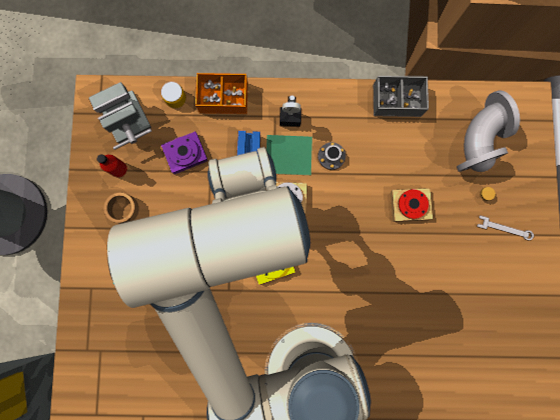

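Request:
apply_moves --motion '[[[0,0,-45],[0,0,-6],-0.4],[[0,0,-90],[0,0,-14],-0.4],[[-15,-15,-110],[0,0,-22],-0.4],[[-38,-33,-110],[0,0,-30],-0.4],[[-60,-50,-110],[0,0,-38],-0.4],[[-80,-66,-110],[0,0,-46.5],-0.4],[[-97,-80,-110],[0,0,-55],-0.4],[[-110,-92,-110],[0,0,-63],-0.4],[[-115,-92,-110],[0,0,-71],-0.4],[[-115,-92,-110],[0,0,-79],-0.4]]'

```text
time_s: 10.95
ee_pos: [446.7, 87.2, 81.6]
tool_rot: [-0.0, 0.105, 0.994, -0.001]
wrist_force: [0.3, 1.1, -0.1]
finger_gap: 0.704
```

Run:
```python
from h import *
board((538,86),"scene","s8"); board((538,86),"top","t8"); goto(447,87.5,-29,88.55)
d=np.load("top.npz");c=d["c"];m=(np.hypot(c[...,0]-340,c[...,1]-130)<110)&(c[...,2]>20)&(c[...,2]<60);print("yellow",c[m][:,:2].min(0),c[m][:,:2].max(0))
```

```text
scene board 538.4 84.6 121.0 103.2 88.73 flange circ 538.3 86.4 48.0
top board 582.3 82.4 14.3 115.1 1.79 flange circ 577.4 85.8 22.1
t 11.05 pos [447.   87.7  81.6] yang 77.77 F [-0.2  0.8 -0.2] gap 0.7
shift [-1.000e-01  0.000e+00  1.106e+02] turn [ -0.13  -0.03 -10.78]
yellow [264.98262263  57.17647837] [396.28010037 198.67157535]
```

View pics/s8.png

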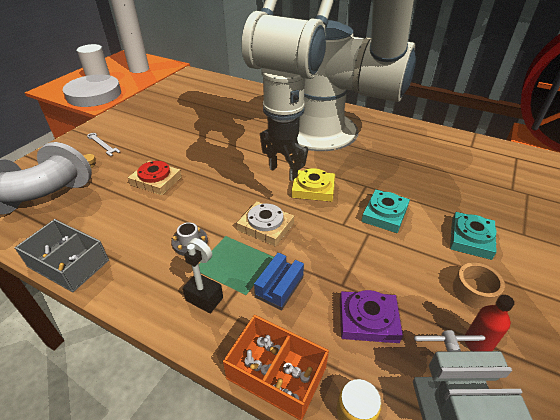

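Request:
apply_moves --motion '[[[0,0,20],[0,0,-7],-0.4],[[0,0,50],[0,0,-10.8],-0.4],[[0,0,80],[0,0,-10.8],-0.4],[[0,0,100],[0,0,-10.8],-0.4],[[0,0,108],[0,0,-10.8],-0.4],[[0,0,111],[0,0,-10.8],-0.4],[[0,0,111],[0,0,-10.8],-0.4]]'

```text
time_s: 11.75
ee_pos: [447.1, 87.5, -29.1]
tool_rot: [-0.0, 0.013, 1.0, -0.001]
wrist_force: [0.7, -0.4, 0.9]
finger_gap: 0.7
```

Run:
```python
from h import *
goto(480,86.5,-29,88.55)
```

```text
t 11.75 pos [447.1  87.5 -29.1] yang 88.5 F [ 0.7 -0.4  0.9] gap 0.7
shift [-32.9  -0.1  -0.1] turn [-0.13 -0.03 -0.05]
```

Request:
apply_moves --motion '[[[-10,0,0],[0,0,0],-0.4],[[-20,0,0],[0,0,0],-0.4],[[-26,0,0],[0,0,0],-0.4],[[-29,0,0],[0,0,0],-0.4],[[-32,0,0],[0,0,0],-0.4],[[-37,0,0],[0,0,0],-0.4],[[-43,0,0],[0,0,0],-0.4],[[-50,0,0],[0,0,0],-0.4],[[-56,0,0],[0,0,0],-0.4],[[-60,0,0],[0,0,0],-0.4]]'

```text
time_s: 12.75
ee_pos: [506.8, 85.9, -29.2]
tool_rot: [-0.001, 0.013, 1.0, -0.001]
wrist_force: [-5.9, 0.2, 3.8]
finger_gap: 0.7
```

Run:
```python
from h import *
board((566,84),"scene"); goto(600,82,-29,88.55)
```

```text
scene board 558.4 84.2 120.9 124.5 88.04 flange circ 553.3 81.0 64.0
t 12.8 pos [507.6  85.9 -29.1] yang 88.48 F [-2.1  0.1 -0.8] gap 0.7
shift [-92.5  -1.4  -0.2] turn [-0.13 -0.05 -0.07]
```

Request:
apply_moves --motion '[[[-4,0,0],[0,0,0],-0.4],[[-11,0,0],[0,0,0],-0.4],[[-20,0,0],[0,0,0],-0.4],[[-29,0,0],[0,0,0],-0.4],[[-38,0,0],[0,0,0],-0.4],[[-47,0,0],[0,0,0],-0.4],[[-56,0,0],[0,0,0],-0.4],[[-64,0,0],[0,0,0],-0.4],[[-70,0,0],[0,0,0],-0.4],[[-73,0,0],[0,0,0],-0.4]]'

```text
time_s: 13.8
ee_pos: [581.2, 83.9, -29.2]
tool_rot: [-0.0, 0.013, 1.0, -0.001]
wrist_force: [-5.2, -0.4, 2.7]
finger_gap: 0.705
```

```bash
cat >> h.py <<'E'
def board2(near,st,n="scene",save=None):
    "flange + board top ahead of the fingers (x > TCP x + 12)"
    s=vision.snapshot(n); c=cloud(s); g=s["frame"].astype(int); ok=(s["z_map"]>0)&(c[...,0]>st["ee_pos"][0]+8)&(np.hypot(c[...,0]-near[0],c[...,1]-near[1])<84)
    m=ok&(c[...,2]>22)&(c[...,2]<52); P=c[m][:,:2].astype(np.float32)
    (cx,cy),(w,h),a=cv2.minAreaRect(P); print(n,"rect",round(cx,1),round(cy,1),round(w,1),round(h,1),round(a,2),"xmax",P[:,0].max().round(1),"y",P[:,1].min().round(1),P[:,1].max().round(1))
    if save: cv2.imwrite(f"pics/{save}.png",s["frame"]); cv2.imwrite(f"pics/{save}c.png",cv2.resize(s["frame"][170:320,150:330],None,fx=4,fy=4,interpolation=cv2.INTER_CUBIC))
E
python3 - <<'E'
from h import *
st=sensors.sense(); board2((640,82),st,"scene","s9"); goto(625,82,-29,88.55)
E
```

```text
scene rect 641.5 82.2 121.8 106.5 88.65 xmax 695.6 y 21.3 143.6
t 13.85 pos [581.4  83.9 -29.2] yang 88.48 F [ 0.2  0.7 -0.8] gap 0.7
shift [-43.6  -0.8  -0.2] turn [-0.12 -0.01 -0.07]
```

View pics/s9c.png

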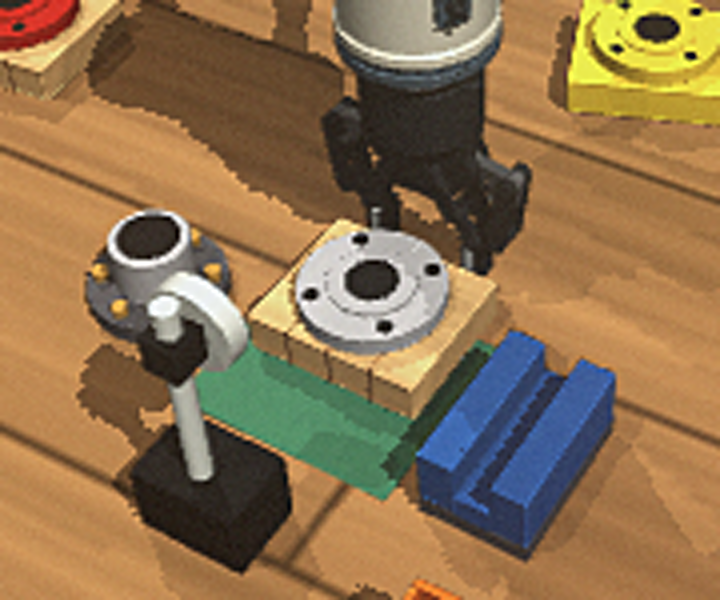

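Request:
apply_moves --motion '[[[-4,0,0],[0,0,0],-0.4],[[-10,0,0],[0,0,0],-0.4],[[-17,0,0],[0,0,0],-0.4],[[-24,0,0],[0,0,0],-0.4],[[-30,0,0],[0,0,0],-0.4],[[-34,0,0],[0,0,0],-0.4],[[-37,0,0],[0,0,0],-0.4],[[-38,0,0],[0,0,0],-0.4],[[-20,0,0],[0,0,0],-0.4],[[10,0,0],[0,0,0],-0.4]]'

```text
time_s: 14.85
ee_pos: [573.5, 84.1, -28.9]
tool_rot: [0.002, 0.013, 1.0, -0.001]
wrist_force: [0.3, 0.0, -1.1]
finger_gap: 0.697
```

```bash
cat >> h.py <<'E'
def final(near,save):
    for n in ("scene","top"):
        s=vision.snapshot(n); c=cloud(s); g=s["frame"].astype(int); t=s["z_map"]>0
        m=t&(c[...,2]>22)&(c[...,2]<52)&(np.hypot(c[...,0]-near[0],c[...,1]-near[1])<84); P=c[m][:,:2].astype(np.float32)
        r=cv2.minAreaRect(P); print(n,"skid",[np.round(v,1) for v in r])
        b=t&(np.hypot(c[...,0]-696,c[...,1]-210)<75)&(c[...,2]>42)&(c[...,2]<60)&(g[...,0]>g[...,2]+40); Q=c[b][:,:2].astype(np.float32)
        if len(Q)>50: print("  block",[np.round(v,1) for v in cv2.minAreaRect(Q)])
        cv2.imwrite(f"pics/{save}_{n}.png",cv2.resize(s["frame"][170:320,150:330] if n=="scene" else s["frame"][70:220,190:370],None,fx=4,fy=4,interpolation=cv2.INTER_CUBIC))
E
python3 - <<'E'
from h import *
final((680,81),"f1"); goto(625,81.2,-29,88.55)
E
```

```text
scene skid [array([683. ,  80.9]), array([121.5, 101.1]), np.float64(88.7)]
  block [array([695.5, 211.4]), array([ 70.4, 104.9]), np.float64(88.3)]
top skid [array([718.9,  77.5]), array([117. ,  30.5]), np.float64(89.4)]
  block [array([695. , 208.6]), array([ 67. , 103.3]), np.float64(86.9)]
t 14.95 pos [568.   84.3 -29.3] yang 88.5 F [-0.5 -0.3  0.1] gap 0.7
shift [-57.1  -1.6  -0.4] turn [-0.13 -0.18 -0.05]
```

View pics/f1_scene.png

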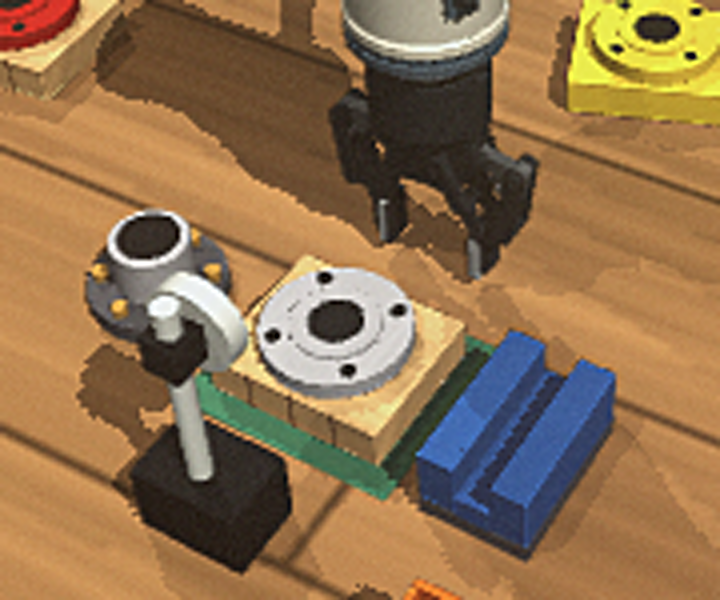

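View pics/f1_top.png

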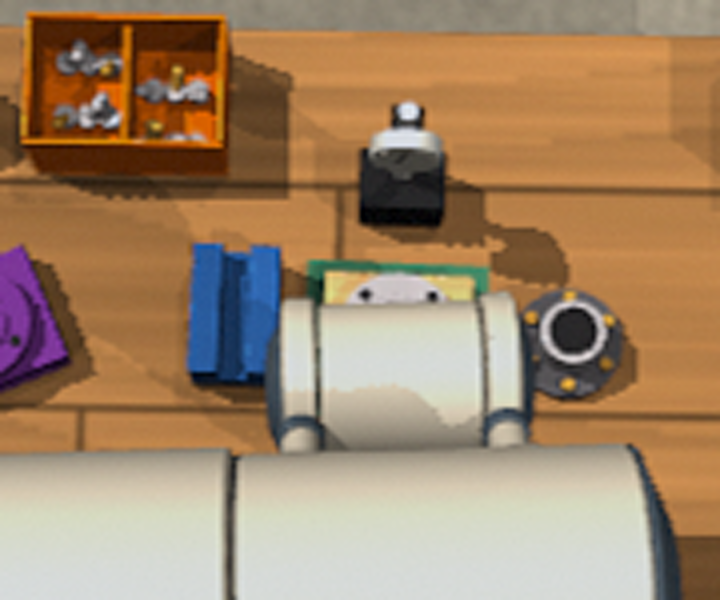

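2 mm short in x; y and yaw are good. One small nudge, then clear off.

Request:
apply_moves --motion '[[[-15,0,0],[0,0,0],-0.4],[[-30,0,0],[0,0,0],-0.4],[[-42,0,0],[0,0,0],-0.4],[[-48,0,0],[0,0,0],-0.4],[[-50,0,0],[0,0,0],-0.4],[[-51.5,0,0],[0,0,0],-0.4],[[-52.5,0,0],[0,0,0],-0.4],[[-53.5,0,0],[0,0,0],-0.4],[[-53.5,0,0],[0,0,0],-0.4],[[-53.5,0,0],[0,0,0],-0.4]]'

```text
time_s: 15.95
ee_pos: [620.1, 82.9, -29.6]
tool_rot: [-0.003, 0.013, 1.0, -0.001]
wrist_force: [-5.2, -0.1, 2.9]
finger_gap: 0.699
```

Request:
apply_moves --motion '[[[10,0,0],[0,0,0],-0.4],[[40,0,0],[0,0,0],-0.4],[[70,0,-20],[0,0,0],-0.4],[[90,0,-60],[0,0,0],-0.4],[[110,0,-105],[0,0,0],-0.4],[[130,0,-150],[0,0,0],-0.4],[[150,0,-190],[0,0,0],-0.4],[[150,40,-220],[0,0,0],-0.4],[[150,85,-220],[0,0,0],-0.4],[[150,130,-220],[0,0,0],-0.4]]'

```text
time_s: 16.95
ee_pos: [474.4, 218.7, 192.1]
tool_rot: [-0.001, 0.014, 1.0, -0.001]
wrist_force: [1.8, -0.4, 0.2]
finger_gap: 0.698
```

Request:
apply_moves --motion '[[[0,45,0],[0,0,0],-0.4],[[0,90,0],[0,0,0],-0.4],[[0,135,0],[0,0,0],-0.4],[[0,180,0],[0,0,0],-0.4],[[0,180,0],[0,0,0],-0.4]]'

```text
time_s: 17.45
ee_pos: [478.3, 403.1, 191.3]
tool_rot: [-0.001, 0.012, 1.0, -0.0]
wrist_force: [0.4, -0.7, -0.2]
finger_gap: 0.697
```

Run:
```python
from h import *
final((684,80),"f2"); st=sensors.sense(); print(st["time_s"],st["ee_pos"],st["wrist_force"])
s=vision.snapshot("scene"); c=cloud(s)
for n in("top","scene"):
    a=np.load(n+".npz"); s=vision.snapshot(n); c=cloud(s)
    for f,cc in (("before",a["c"]),("now",c)):
        m=(np.hypot(cc[...,0]-523,cc[...,1]+322)<110)&(cc[...,2]>22)&(cc[...,2]<52); P=cc[m][:,:2].astype(np.float32)
        if len(P)>20: print(n,"red",f,[np.round(v,1) for v in cv2.minAreaRect(P)])
    g=s["frame"].astype(int); hsv=cv2.cvtColor(s["frame"],cv2.COLOR_BGR2HSV)
    G=(hsv[...,0]>60)&(hsv[...,0]<85)&(hsv[...,1]>90)&(abs(c[...,2])<10)&(c[...,0]>600)&(c[...,1]<170)&(s["z_map"]>0)
    print("green",[np.round(v,1) for v in cv2.minAreaRect(c[G][:,:2].astype(np.float32))])
```

```text
scene skid [array([683.3,  81.5]), array([120.9, 102.4]), np.float64(89.7)]
  block [array([696.4, 211.3]), array([ 70.1, 106. ]), np.float64(88.7)]
top skid [array([682.4,  79.2]), array([120.2, 101.8]), np.float64(87.8)]
  block [array([695.5, 208.7]), array([ 68.8, 105.4]), np.float64(88.6)]
17.55 [478.32765977 398.94143139 191.24895366] [ 0.53217359 -0.35975491 -0.06226923]
top red before [array([ 522.2, -313.2]), array([100.7, 121.6]), np.float64(3.2)]
top red now [array([ 522.1, -313. ]), array([100.2, 123.2]), np.float64(3.2)]
green [array([685.7,  77.9]), array([146.3, 129.2]), np.float64(88.5)]
scene red before [array([ 524.5, -312.7]), array([103.3, 123.4]), np.float64(4.9)]
scene red now [array([ 522.5, -312.1]), array([104.2, 124.2]), np.float64(2.9)]
green [array([684.8,  80.4]), array([148.8, 129.4]), np.float64(89.3)]
```

View pics/f2_top.png

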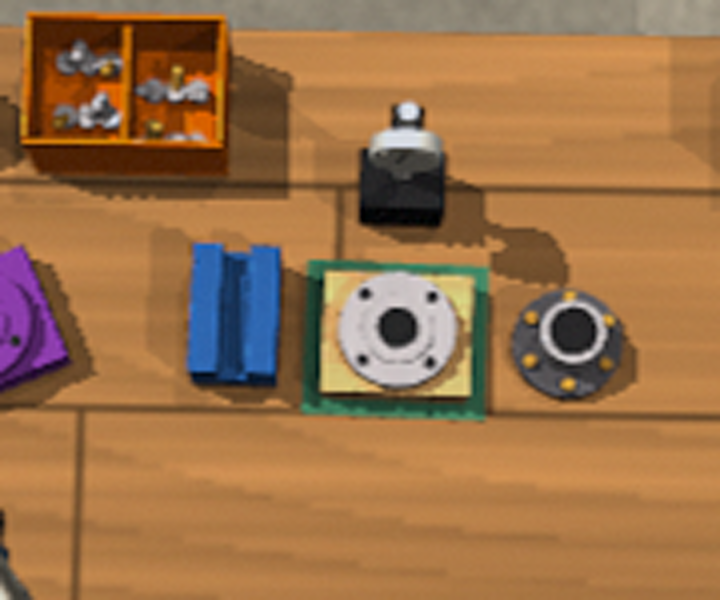

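View pics/f2_scene.png

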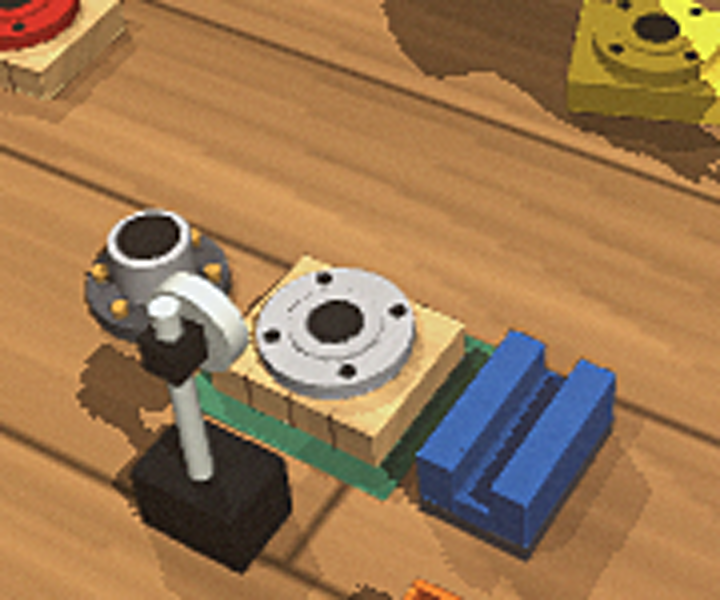

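Run:
```python
from cell import ticket
print(ticket.close_job())
```

```text
the job is handed in; nothing more can be done
None
```

The bare-metal skid now lies in the green rectangle in front of the gauge, and I handed the job in at about 18 s of the 56 s allowed.

**How it moved:** I pushed it along the lane on its left side while straightening it, then straight in on its near side between the block and the stub. Both pushes used two fingertips low on the board's edge. The highest wrist force I saw was about 7 N.

**Last checks:**

| Item | Top camera | Scene camera |
|---|---|---|
| Skid centre (mm) | (682.4, 79.2) | (683.3, 81.5) |
| Rectangle centre (mm) | about (685, 79) | about (685, 81) |
| Skid yaw relative to station | about 0.8° | about 1° |

- **Position:** the skid is about 2 mm short in x and within 1 mm in y. I accepted that and did not nudge it again.
- **Yaw:** the two cameras are off in opposite directions, so on average the skid is square.
- **Red skid:** the top camera shows it unmoved. The scene camera differs by 2 mm and 2°, which I put down to measurement scatter.
- **Fixed equipment:** the block measured the same at the end. I saw no contact with the block, stub or gauge stand in the pictures or in the force readings.
- **Robot:** it is clear of everything.

**A disagreement with the spec:** the fingertips sat about 35 mm short of the reported tool point. On my first approach they passed over the board without touching it, with zero force and the board unmoved. I measured the offset in the images and worked that much lower afterwards.

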